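# Slide the tall candlestick onto its display card

### The arm

A 7-joint arm with a two-finger parallel gripper is mounted at the origin on the work surface. World frame = base frame: x ahead of the robot, y to its left, z up, the work surface at z = 0. Lengths are in m, angles in rad, forces in N, time in s.
With the tool pointing down it reaches from about 0.4 to 0.85 m from the base axis. Payload 4.5 kg.
Tool frame: the origin (TCP) lies at the very end of the fingers, on their centre line; the grasp point (between the pads) lies 19 mm behind it (tcp_to_grasp is the z of the grasp point in the tool frame, in m); z points along the fingers, y is the line along which they close (so a half turn about z gives the same grasp; the last joint's range is limited). The gripper opens to 88 mm and grips with 3 to 60 N. Pads are 18 mm wide; open, the fingers measure 123 mm over their backs; the gripper's body (75 mm by 187 mm) begins 45 mm behind the grasp point.
Start: joints at [1.199, 0.689, -0.195, 1.565, 0.157, 0.902, -0.215], TCP at [0.247, -0.574, 0.239] pointing down, gripper open.
Joint ranges: [-3.01, 3.01], [-0.46, 2.08], [-1.47, 1.51], [0.13, 2.56], [-1, 4.14], [0.04, 2.09], [-2.66, 2.66]. Speed limits (rad/s): [2.57, 2.57, 3.14, 3.14, 3.14, 3.14, 3.14].

### API

Orientations are given as a unit quaternion [x, y, z, w].
In Python, from plant import * gives the robot as it stands. The module is installed in compiled form; this text tells all that it offers.
- The arm moves only by the shell command python3 -m jog 'ROWS' [OPENING] [FORCE]. ROWS is JSON, a list that holds one entry, the list of rows, each a list of 6 numbers: the shift along the tool's x, y, z in m, then the turn, a rotation vector about the tool's x, y, z in rad. In form: [[[dx, dy, dz, ax, ay, az], ...]]. A call has 1 to 12 rows; each row shifts and turns the commanded pose from where the row before left it, along the tool's axes as they then stand; what a row does not reach is not made up. A row lasts 1/8 s, in which the tool goes at most 62.5 mm and 10.7 degrees, less where a joint would pass 70% of its speed; a pose out of reach is approached as far as the arm can. A call with a gripper value outside its range is refused whole. OPENING is the finger opening in m, from 0 to 0.0881, set as the call begins (- or left out, the last holds). The fingers move at their own pace and stop on an object; FORCE is the grip in N (left out, the last holds). Time passes only in rows, so rows that do not move let the fingers close. It gives the time, the measured TCP pose, the force, the opening and the grip force at its end, in the units of the state.
- get_state(): the state, without advancing time (a new reading comes with each control period).
- snapshot(name): name is "scene" or "top"; returns a dict with "frame" (400x640x3 uint8, red, green, blue), "mtx" (3x3 intrinsics, pixels), "xyz" and "orientation" of the camera in the world. Camera axes: x right, y down, z forward; pixel columns grow to the right and rows downward; lengths in m; the calibration is good to about 2 mm. A picture is of the moment at which its call begins. There is no depth.
- finish_job(): hands the job in; it is judged then, once.
The state is a dict: "clock": time; "q": joint angles; "qd": joint speeds; "joint_torque": joint torques, N m; "tool_pos": TCP position; "eef_rot": TCP orientation; "contact_force": force on the tool from outside, world axes, zero at the start; "moment": the same for the moment, N m; "opening": opening from 0.0 (shut) to 1.0 (fully open); "finger_force": force on a finger pad.
Only numpy, scipy, OpenCV 4.12 (cv2) and the standard library are available. Lean on these libraries where they do the work, as an engineer would, in place of code of your own. Each camera call takes 0.05 s, during which the arm holds its last target. There are 200 camera calls.

### The job

A pair of tall brass candlesticks is being set out for sale on the shop counter: slide the one that stands on the robot's side across the counter until its whole foot is on the square white card, next to its twin. Push it low, touching only its foot, so that it stays upright the whole way; do not lift it or touch it higher up. Leave everything else where it stands, and end with the candlestick standing still.

Things in the scene. Friction and masses are not known exactly. Their poses are not given: they have to be found in the camera images.
- candlestick: the tall brass candlestick to be slid, 225 mm high, standing loose on the robot's side of the counter. Its round foot is a disc of 72 mm diameter with an upright edge 20 mm high (a low cone closes it to 48 mm diameter at 26 mm height); above 26 mm is the slender stem, 14 to 28 mm in diameter, with a 40 mm drip dish at 198 to 203 mm height and a 26 mm cup on top. About 0.45 kg. Origin: centre of the underside; z is up along the stem.
- candlestick_stem: the tall candlestick's stem, dish and cup, all of it above the foot, rigidly part of it. Origin: on its axis, 26 mm above the underside. Not to be touched.
- card: the square white display card, 120 x 120 mm, lying fixed on the counter; paper-thin and no obstacle, things slide freely on to it. Origin: its centre, at counter height; x and y lie along its edges. The whole foot is on it when the candlestick's axis is within 24 mm of the centre along both x and y.
- twin: the second tall brass candlestick, the same in shape and size (foot 72 mm in diameter, 225 mm high), standing just beyond the card, to one side. Origin: centre of the underside. To be left alone.
- short_holder: a squat brass candle holder with the same 72 mm foot but only 90 mm high, on the robot's side of the counter about 200 mm to one side of the tall candlestick. Origin: centre of the underside. To be left alone.
- vase: blue ceramic bottle vase, 60 mm in diameter, 150 mm high, standing near the card. Origin: centre of the underside. To be left alone.
- mug: white mug, 80 mm in diameter and 92 mm high, handle on its own +y side reaching about 30 mm farther. Origin: centre of the underside. To be left alone.
- book: red hardback book lying flat, 125 x 185 x 32 mm (x, y, z). Origin: centre of the underside. To be left alone.
- tape_dispenser: black desk tape dispenser, 150 x 60 mm and 86 mm high, long side along its x. Origin: centre of the underside. To be left alone.

How it is judged:
At the end, for the whole second after the job is handed in: the tall candlestick stands upright (within 3 degrees) and still on the counter with its whole foot on the card (its axis within 24 mm of the card's centre along each edge direction), and every other object is within 10 mm of where it began (x of candlestick in the frame of card between -0.024 and 0.024 m and y of candlestick in the frame of card between -0.024 and 0.024 m and angle between candlestick's own z axis and vertical below 0.05 rad and height (world z) of candlestick below 0.004 m and linear speed of candlestick below 0.01 m/s and distance of each of twin, short_holder, vase, mug, book, tape_dispenser from where it was at the start of the episode below 0.01 m); the robot touches nothing.
It fails at once if the tall candlestick leans over (more than about 11 degrees) (angle between candlestick's own z axis and vertical above 0.2 rad).
It fails at once if the tall candlestick is lifted off the counter (its underside centre 10 mm up) (height (world z) of candlestick above 0.01 m).
It fails at once if the robot touches the tall candlestick above its foot (more than 1 N) (contact force between any of the fingers, the arm and candlestick_stem above 1 N).
It fails at once if any other object on the counter is moved more than 10 mm (distance of any of twin, short_holder, vase, mug, book, tape_dispenser from where it was at the start of the episode above 0.01 m).
It also fails if it takes over 43 s, if anything falls off the work surface, if the arm or the gripper's body presses on something with over 40 N, if the wrist force passes 120 N, or if a joint passes its speed limit or range.

## Working session

There is one attempt and no reset: what is moved stays moved. The work goes in short steps, Python scripts to look and compute and a shell command to move; the robot and the scene stay as the last step left them, time stands still between calls to the robot, and variables do not carry over. Pictures are saved under pics/ and viewed, at most 10 in all, crops included, and the job is handed in when it is done.

```bash
mkdir -p pics; python3 - <<'E'
from plant import *
import cv2,numpy as np,pickle
d={}
for n in("top","scene"):
    s=snapshot(n); d[n]=s; cv2.imwrite(f"pics/{n}0.png",s["frame"][:,:,::-1]); print(n,s["mtx"],s["xyz"],s["orientation"])
pickle.dump(d,open("s0.pkl","wb"))
s=get_state();print(s)
E
```

```text
top [[428.46496959   0.         320.53483762]
 [  0.         428.46496959 194.408301  ]
 [  0.           0.           1.        ]] [ 0.4391264  -0.01776387  1.08762195] [-0.69718943  0.71195663 -0.05109173  0.06659044]
scene [[426.67229854   0.         319.24115816]
 [  0.         426.67229854 201.49482653]
 [  0.           0.           1.        ]] [1.51752637 0.15667005 0.72844283] [ 0.56201065  0.69220558 -0.3500655  -0.2871404 ]
{'clock': 0.1, 'q': array([ 1.19881354,  0.68985257, -0.19454355,  1.56621617,  0.15730551,
        0.90253611, -0.21509402]), 'qd': array([-0.00016907, -0.00060753,  0.00026131, -0.00114571,  0.00069453,
        0.00054854,  0.00069039]), 'joint_torque': array([-3.25882262e-03, -5.28500783e+01, -1.27160367e+00, -1.53836846e+01,
       -5.25677903e-02,  1.89990591e-03,  5.61638535e-05]), 'tool_pos': array([ 0.2464574 , -0.573742  ,  0.23802688]), 'eef_rot': array([ 9.79477564e-01,  2.01551594e-01, -2.20011330e-04, -7.79176378e-04]), 'contact_force': array([ 0.31751787, -0.14864541,  0.1033298 ]), 'moment': array([ 0.01798309,  0.01182472, -0.00390138]), 'finger_force': 0.0, 'opening': 0.9997762820804494}
```

View pics/top0.png

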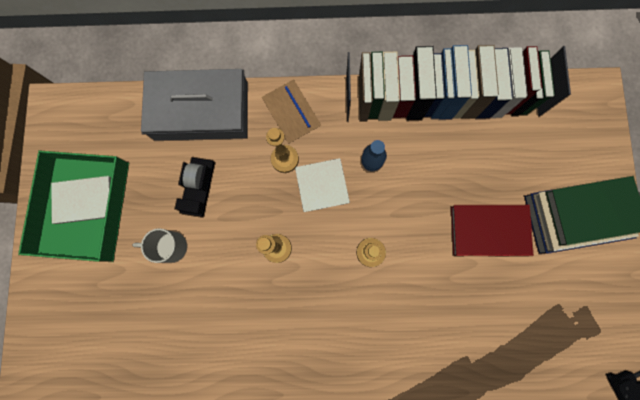

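View pics/scene0.png

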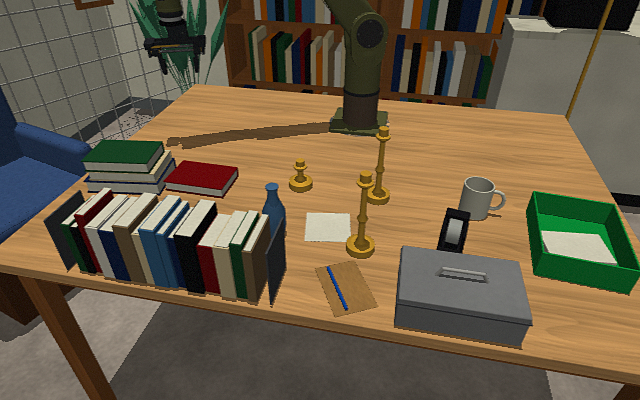

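The top view has image-up = +x and left = +y. It shows the tall candlestick's foot at about (277,249), the short holder at (371,253), the twin at (285,158), the card at (322,185) and the vase at (374,155). The scene view shows the same layout.

```bash
cat > h.py <<'E'
import numpy as np,cv2
from scipy.spatial.transform import Rotation as R
from scipy.optimize import least_squares
def cast(s,uv,z):
    uv=np.atleast_2d(uv).astype(float); r=np.c_[uv,np.ones(len(uv))]@np.linalg.inv(s["mtx"]).T@R.from_quat(s["orientation"]).as_matrix().T
    o=np.array(s["xyz"]); return o+r*((z-o[2])/r[:,2])[:,None]
def comps(m,amin):
    n,l,st,c=cv2.connectedComponentsWithStats(m.astype(np.uint8)); return [(l==i,st[i],c[i]) for i in range(1,n) if st[i][4]>amin]
def brass(f):
    h=cv2.cvtColor(f,cv2.COLOR_RGB2HSV); return cv2.inRange(h,(17,125,60),(30,255,255))>0
def footfit(s,m,z=.02):
    c=max(cv2.findContours(m.astype(np.uint8),cv2.RETR_EXTERNAL,cv2.CHAIN_APPROX_NONE)[0],key=len)[:,0]
    p=cast(s,c,z)[:,:2]; best=None
    for x0 in p.mean(0)+np.array([[0,0],[-.02,0],[0,-.02],[-.02,-.02],[.02,0]]):
        r=least_squares(lambda v:np.hypot(*(p-v).T)-.036,x0,loss="cauchy",f_scale=.001)
        if best is None or r.cost<best.cost:best=r
    e=abs(np.hypot(*(p-best.x).T)-.036); return best.x,(e<.0025).mean()
def card(s):
    f=s["frame"]; h=cv2.cvtColor(f,cv2.COLOR_RGB2HSV); m=cv2.inRange(h,(0,0,170),(180,60,255))
    return m>0
E
python3 - <<'E'
from h import *
import pickle
d=pickle.load(open("s0.pkl","rb"))
for n in d:
    s=d[n]; b=brass(s["frame"]); cv2.imwrite(f"pics/b_{n}.png",b*255)
    for m,st,c in comps(b,60):
        if 100<st[1]: print(n,"brass",st,c.round(),*footfit(s,m))
    for m,st,c in comps(card(s),300):
        p=cast(s,np.argwhere(m)[:,::-1],0)
        if n=="top" or 1:
            rc=cv2.minAreaRect((p[:,:2]*1000).astype(np.float32)); print(n,"white",st,p.mean(0).round(4),rc)
s=d["top"]["frame"];cv2.imwrite("pics/c1.png",cv2.resize(s[130:280,120:400,::-1],None,fx=2.8,fy=2.8,interpolation=cv2.INTER_CUBIC))
E
```

```text
top brass [266 128  33  45 870] [281. 151.] [0.71557153 0.09582733] 0.5702479338842975
top brass [256 234  36  29 769] [274. 247.] [0.48782883 0.11731646] 0.6555555555555556
top brass [357 238  29  29 666] [371. 252.] [ 0.47310465 -0.11733108] 0.8780487804878049
top white [455  46  16  51 599] [ 0.9491 -0.382   0.    ] ((950.0018310546875, -382.0950927734375), (142.2930145263672, 32.17437744140625), 0.03493702411651611)
top white [ 480   46   32   53 1242] [ 0.9432 -0.4692  0.    ] ((944.305908203125, -469.2696228027344), (149.7692108154297, 70.93265533447266), 0.008223793469369411)
top white [418  48  17  50 725] [ 0.948  -0.2853  0.    ] ((948.68701171875, -285.300537109375), (38.66004180908203, 141.32745361328125), 89.99067687988281)
top white [509  48  17  49 522] [ 0.9427 -0.5304  0.    ] ((942.780029296875, -528.7783203125), (137.83975219726562, 32.023677825927734), 0.37152934074401855)
top white [529  48  13  49 328] [ 0.945  -0.5745  0.    ] ((941.3099365234375, -574.1536254882812), (137.53392028808594, 20.58704948425293), 1.315844178199768)
top white [373  53  10  45 374] [ 
[... 2195 characters left out ...]
062, -270.3036804199219), (154.89120483398438, 74.07393646240234), 0.06475890427827835)
scene white [231 210  27  34 327] [ 0.6947 -0.216  -0.    ] ((691.370361328125, -215.89430236816406), (141.26657104492188, 25.97021484375), 0.022381747141480446)
scene white [ 305  213   46   29 1244] [ 0.6477  0.0014 -0.    ] ((646.6619262695312, 1.6860427856445312), (118.26982116699219, 119.79005432128906), 11.213308334350586)
scene white [ 541  231   76   32 1577] [0.5896 0.6378 0.    ] ((591.0431518554688, 633.2404174804688), (108.29193115234375, 152.61221313476562), 5.393497943878174)[ WARN:0@0.276] global loadsave.cpp:1063 imwrite_ Unsupported depth image for selected encoder is fallbacked to CV_8U.
```

View pics/c1.png

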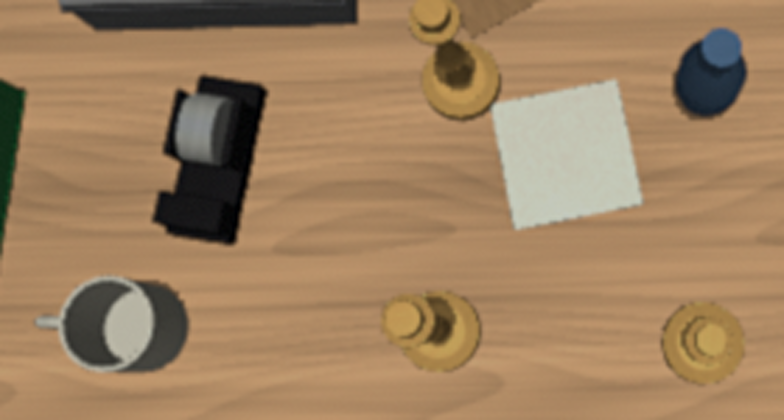

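The crop confirms the fits. The tall foot's centre is near crop (440,330), which is full-image (277,248), and the twin's is near (284,159).
- **Positions:** candlestick (0.488, 0.117), card (0.648, 0.001) with yaw about 10.5° (its size measures 120 mm in both views), twin (0.716, 0.096), short holder (0.473, -0.117). That puts the holder 0.23 m from the candlestick, near the 200 mm given.
- **Push:** 0.198 m along u = (0.81, -0.587). Fingers part-open as a cradle, tool leaned back about 30° so the body clears the stem.

```bash
cat > g.py <<'E'
from plant import *
from h import *
C0=np.array([.488,.117]);K=np.array([.648,.001]);u=(K-C0)/np.linalg.norm(K-C0)
def rot(tilt):
    t=np.radians(tilt);U=np.r_[u,0];z=U*np.sin(t)-np.r_[0,0,1]*np.cos(t);y=np.r_[-u[1],u[0],0];return np.c_[np.cross(y,z),y,z]
def to(p,Rt=None):
    s=get_state();r=R.from_quat(s["eef_rot"]);print("at",s["tool_pos"].round(4),"F",s["contact_force"].round(1),"t",s["clock"],"q",s["q"].round(2))
    print("shift",r.inv().apply(np.array(p)-s["tool_pos"]).round(4),"then turn",None if Rt is None else (r.inv()*R.from_matrix(Rt)).as_rotvec().round(3))
E
python3 - <<'E'
from g import *
print(u,K,rot(0));to([.45,-.2,.36],rot(0))
E
```

```text
[ 0.80961044 -0.58696757] [0.648 0.001] [[-0.80961044  0.58696757  0.        ]
 [ 0.58696757  0.80961044 -0.        ]
 [-0.          0.         -1.        ]]
at [ 0.2465 -0.5737  0.238 ] F [ 0.3 -0.1  0.1] t 0.1 q [ 1.2   0.69 -0.19  1.57  0.16  0.9  -0.22]
shift [ 0.3346 -0.2632 -0.1216] then turn [-1.000e-03 -2.000e-03 -2.108e+00]
```

```bash
python3 -m jog '[[[0.02,-0.01,-0.02,0,0,0],[0.03,-0.02,-0.02,0,0,0],[0.03,-0.02,-0.02,0,0,0],[0.03,-0.02,-0.02,0,0,0],[0.03,-0.03,-0.02,0,0,0],[0.03,-0.03,-0.02,0,0,0],[0.03,-0.03,0,0,0,0],[0.03,-0.03,0,0,0,0],[0.03,-0.03,0,0,0,0],[0.03,-0.02,0,0,0,0],[0.03,-0.02,0,0,0,0],[0.015,-0.003,0,0,0,0]]]' 0.04
python3 -m jog '[[[0,0,0,0,0,-0.12],[0,0,0,0,0,-0.12],[0,0,0,0,0,-0.12],[0,0,0,0,0,-0.12],[0,0,0,0,0,-0.12],[0,0,0,0,0,-0.12],[0,0,0,0,0,-0.12],[0,0,0,0,0,-0.12],[0,0,0,0,0,0]]]'
python3 - <<'E'
from g import *
to(np.r_[C0-u*.10,.35],rot(0))
E
```

```text
clock: 1.6
tool_pos: [0.4519, -0.1969, 0.36]
eef_rot: [0.979, 0.204, 0.001, -0.0]
contact_force: [-0.8, -0.3, -0.2]
opening: 0.455
finger_force: 0.0
clock: 2.72
tool_pos: [0.4505, -0.2009, 0.3591]
eef_rot: [0.776, 0.63, -0.0, 0.0]
contact_force: [0.2, -0.3, 0.4]
opening: 0.454
finger_force: 0.0
at [ 0.4505 -0.2009  0.3591] F [ 0.2 -0.3  0.4] t 2.725 q [ 0.67  0.4  -0.52  1.76  0.23  1.04 -0.13]
shift [ 0.3596 -0.12    0.0089] then turn [ 0.000e+00  1.000e-03 -1.151e+00]
```

```bash
python3 -m jog '[[[0.02,-0.01,0,0,0,0],[0.03,-0.01,0,0,0,0],[0.035,-0.01,0,0,0,0],[0.035,-0.01,0,0,0,0],[0.035,-0.01,0,0,0,0],[0.035,-0.01,0,0,0,0],[0.035,-0.01,0,0,0,0],[0.035,-0.01,0,0,0,0],[0.035,-0.01,0,0,0,0],[0.035,-0.01,0,0,0,0],[0.02,-0.01,0,0,0,0],[0.01,-0.01,0,0,0,0]]]'
python3 -m jog '[[[0,0,0,0,0,-0.13],[0,0,0,0,0,-0.13],[0,0,0,0,0,-0.13],[0,0,0,0,0,-0.13],[0,0,0,0,0,-0.13],[0,0,0,0,0,-0.13],[0,0,0,0,0,-0.13],[0,0,0,0,0,-0.13],[0,0,0,0,0,-0.11],[0,0,0,0,0,0]]]'
python3 -m jog '[[[0,0,0,0,-0.1,0],[0,0,0,0,-0.1,0],[0,0,0,0,-0.1,0],[0,0,0,0,-0.12,0],[0,0,0,0,-0.1,0],[0,0,0,0,0,0],[0,0,0,0,0,0]]]'
python3 - <<'E'
from g import *
to(np.r_[C0-u*.10,.1],rot(30))
E
```

```text
clock: 4.22
tool_pos: [0.4049, 0.1784, 0.3589]
eef_rot: [0.775, 0.632, 0.0, -0.0]
contact_force: [0.9, -0.8, -0.5]
opening: 0.456
finger_force: 0.0
clock: 5.48
tool_pos: [0.4058, 0.1761, 0.3586]
eef_rot: [0.309, 0.951, -0.0, -0.0]
contact_force: [-0.3, -1.0, 0.2]
opening: 0.452
finger_force: 0.0
clock: 6.35
tool_pos: [0.4066, 0.1762, 0.3589]
eef_rot: [0.298, 0.919, -0.079, 0.244]
contact_force: [0.2, -0.0, 1.2]
opening: 0.456
finger_force: 0.0
at [0.4066 0.1762 0.3589] F [ 0.2 -0.   1.2] t 6.35 q [-0.33  0.33 -0.76  2.09  0.87  1.08 -0.66]
shift [ 0.1279 -0.0003  0.2251] then turn [ 0.    -0.005 -0.001]
```

```bash
python3 -m jog '[[[0.016,0,0.028,0,0,0],[0.016,0,0.028,0,0,0],[0.016,0,0.028,0,0,0],[0.016,0,0.028,0,0,0],[0.016,0,0.028,0,0,0],[0.016,0,0.028,0,0,0],[0.016,0,0.028,0,0,0],[0.016,0,0.028,0,0,0],[0,0,0,0,0,0],[0,0,0,0,0,0]]]'
python3 - <<'E'
from g import *
to(np.r_[C0-u*.075,.0095],rot(30))
for n in("top","scene"):
    s=snapshot(n);f=s["frame"][:,:,::-1]; f=f[130:280,180:400] if n=="top" else f[60:260,260:480]
    cv2.imwrite(f"pics/{n}1.png",cv2.resize(f,None,fx=2.5,fy=2.5,interpolation=cv2.INTER_CUBIC))
a,b=cv2.imread("pics/top1.png"),cv2.imread("pics/scene1.png");cv2.imwrite("pics/d1.png",cv2.resize(np.vstack([a,b]),None,fx=.68,fy=.68))
E
```

```text
clock: 7.6
tool_pos: [0.4073, 0.176, 0.1015]
eef_rot: [0.299, 0.919, -0.079, 0.245]
contact_force: [-0.4, 1.0, 0.5]
opening: 0.458
finger_force: 0.0
at [0.4073 0.176  0.1015] F [-0.4  1.   0.5] t 7.6 q [-0.54  0.88 -0.59  2.38  1.59  0.97 -1.61]
shift [ 0.0241 -0.0004  0.0922] then turn [ 0.    -0.003 -0.001]
```

View pics/d1.png

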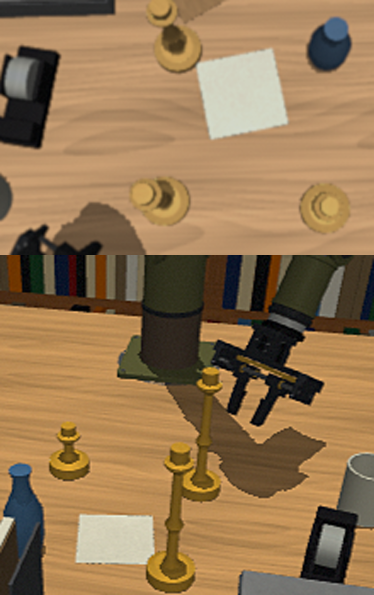

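The gripper hangs behind the candlestick, leaning away from it and clear of everything. The candlestick's foot (top-crop px 162,200) has not moved. Next I lower it and start the push.

```bash
python3 -m jog '[[[0.003,0,0.012,0,0,0],[0.003,0,0.012,0,0,0],[0.003,0,0.012,0,0,0],[0.003,0,0.012,0,0,0],[0.003,0,0.012,0,0,0],[0.003,0,0.012,0,0,0],[0.003,0,0.011,0,0,0],[0.003,0,0.009,0,0,0],[0,0,0,0,0,0],[0,0,0,0,0,0]]]'
python3 - <<'E'
from g import *
to(np.r_[C0-u*.045,.0095],rot(30)); to(np.r_[K-u*.041,.0095],rot(30))
s=snapshot("top");cv2.imwrite("pics/top2.png",cv2.resize(s["frame"][190:310,180:340,::-1],None,fx=3.5,fy=3.5,interpolation=cv2.INTER_CUBIC))
E
```

```text
clock: 8.95
tool_pos: [0.4268, 0.1619, 0.0091]
eef_rot: [0.297, 0.919, -0.079, 0.245]
contact_force: [0.3, -0.5, 0.3]
opening: 0.454
finger_force: 0.0
at [0.4268 0.1619 0.0091] F [ 0.3 -0.5  0.3] t 8.95 q [-0.5   1.11 -0.55  2.37  1.84  1.05 -1.78]
shift [-0.027  -0.0005  0.015 ] then turn [ 0.001 -0.004  0.001]
at [0.4268 0.1619 0.0091] F [ 0.3 -0.5  0.3] t 8.95 q [-0.5   1.11 -0.55  2.37  1.84  1.05 -1.78]
shift [-0.202  -0.0009  0.1152] then turn [ 0.001 -0.004  0.001]
```

View pics/top2.png

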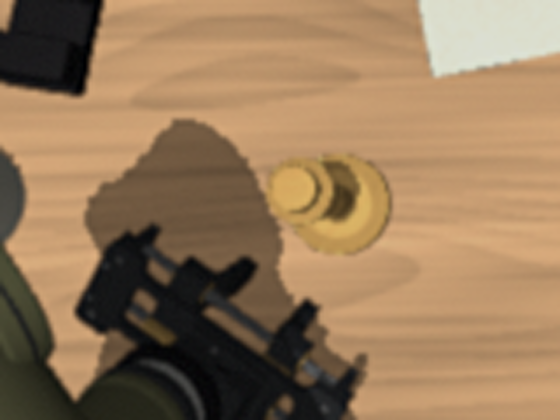

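The fingertips (crop px 240,268 and 303,310) straddle the line to the foot centre (340,203), about 4 mm off sideways, which the cradle tolerates. I'll push gently.

```bash
python3 -m jog '[[[-0.0035,0,0.002,0,0,0],[-0.0035,0,0.002,0,0,0],[-0.0035,0,0.002,0,0,0],[-0.0035,0,0.002,0,0,0],[-0.0035,0,0.002,0,0,0],[-0.0035,0,0.002,0,0,0],[-0.0035,0,0.002,0,0,0],[-0.0035,0,0.002,0,0,0],[-0.0035,0,0.002,0,0,0],[-0.0035,0,0.002,0,0,0],[-0.0035,0,0.002,0,0,0],[-0.0035,0,0.002,0,0,0]]]'
python3 -m jog '[[[-0.0035,0,0.002,0,0,0],[-0.0035,0,0.002,0,0,0],[-0.0035,0,0.002,0,0,0],[-0.0035,0,0.002,0,0,0],[-0.0035,0,0.002,0,0,0],[-0.0035,0,0.002,0,0,0],[-0.0035,0,0.002,0,0,0],[-0.0035,0,0.002,0,0,0],[-0.0035,0,0.002,0,0,0],[-0.0035,0,0.002,0,0,0]]]'
python3 - <<'E'
from g import *
to(np.r_[K-u*.038,.0091],rot(30))
s=snapshot("top");cv2.imwrite("pics/top3.png",cv2.resize(s["frame"][130:280,220:400,::-1],None,fx=3.5,fy=3.5,interpolation=cv2.INTER_CUBIC))
for m,st,c in comps(brass(s["frame"]),60):
    if 100<st[1]: print(st,*footfit(s,m))
E
```

```text
clock: 10.5
tool_pos: [0.4659, 0.1338, 0.0089]
eef_rot: [0.297, 0.92, -0.079, 0.244]
contact_force: [-3.0, 1.3, 0.1]
opening: 0.457
finger_force: 1.3
clock: 11.75
tool_pos: [0.4989, 0.1097, 0.009]
eef_rot: [0.297, 0.919, -0.079, 0.245]
contact_force: [-2.1, 1.3, -0.6]
opening: 0.452
finger_force: 1.1
at [0.4989 0.1097 0.009 ] F [-2.1  1.3 -0.6] t 11.75 q [-0.33  1.08 -0.47  2.28  1.93  0.96 -1.58]
shift [-0.1271 -0.0007  0.0727] then turn [ 0.001 -0.004  0.001]
[266 128  33  45 876] [0.71556782 0.09571276] 0.5798319327731093
[270 215  33  32 760] [0.52921226 0.08897716] 0.7045454545454546
[357 238  29  29 660] [ 0.47328679 -0.11753027] 0.7875
```

View pics/top3.png

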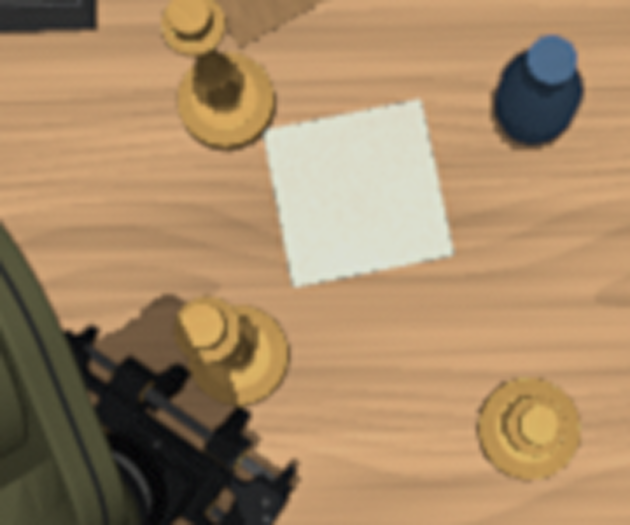

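The foot is seated in the cradle: (0.529, 0.089), 37 mm ahead of the TCP as expected, upright, with a force of about 2.5 N. I'll continue partway, then check that the arm clears the twin.

```bash
python3 -m jog '[[[-0.0035,0,0.002,0,0,0],[-0.0035,0,0.002,0,0,0],[-0.0035,0,0.002,0,0,0],[-0.0035,0,0.002,0,0,0],[-0.0035,0,0.002,0,0,0],[-0.0035,0,0.002,0,0,0],[-0.0035,0,0.002,0,0,0],[-0.0035,0,0.002,0,0,0],[-0.0035,0,0.002,0,0,0],[-0.0035,0,0.002,0,0,0],[-0.0035,0,0.002,0,0,0],[-0.0035,0,0.002,0,0,0]]]'
python3 -m jog '[[[-0.0035,0,0.002,0,0,0],[-0.0035,0,0.002,0,0,0],[-0.0035,0,0.002,0,0,0],[-0.0035,0,0.002,0,0,0],[-0.0035,0,0.002,0,0,0],[-0.0035,0,0.002,0,0,0]]]'
python3 - <<'E'
from g import *
to(np.r_[K-u*.038,.0091],rot(30))
o=[]
for n in("top","scene"):
    s=snapshot(n);f=s["frame"][:,:,::-1]; f=f[110:290,220:400] if n=="top" else f[80:260,260:440]
    o.append(cv2.resize(f,(400,400),interpolation=cv2.INTER_CUBIC))
    if n=="top":
      for m,st,c in comps(brass(s["frame"]),60):
        if 100<st[1]: print(st,*footfit(s,m))
cv2.imwrite("pics/d4.png",np.hstack(o))
E
```

```text
clock: 13.3
tool_pos: [0.5382, 0.0814, 0.0091]
eef_rot: [0.297, 0.919, -0.079, 0.245]
contact_force: [-2.3, 1.4, -1.4]
opening: 0.454
finger_force: 1.2
clock: 14.05
tool_pos: [0.5578, 0.0672, 0.0091]
eef_rot: [0.297, 0.919, -0.079, 0.245]
contact_force: [-1.5, 2.5, -1.0]
opening: 0.454
finger_force: 1.2
at [0.5578 0.0672 0.0091] F [-1.5  2.5 -1. ] t 14.05 q [-0.21  1.06 -0.41  2.18  1.96  0.86 -1.41]
shift [-0.0641 -0.0007  0.0367] then turn [ 0.001 -0.004  0.001]
[266 128  33  45 874] [0.71587997 0.09573913] 0.5916666666666667
[290 187  29  36 751] [0.58760236 0.04599829] 0.4777777777777778
[357 238  29  29 662] [ 0.4732613  -0.11743436] 0.8125
```

View pics/d4.png

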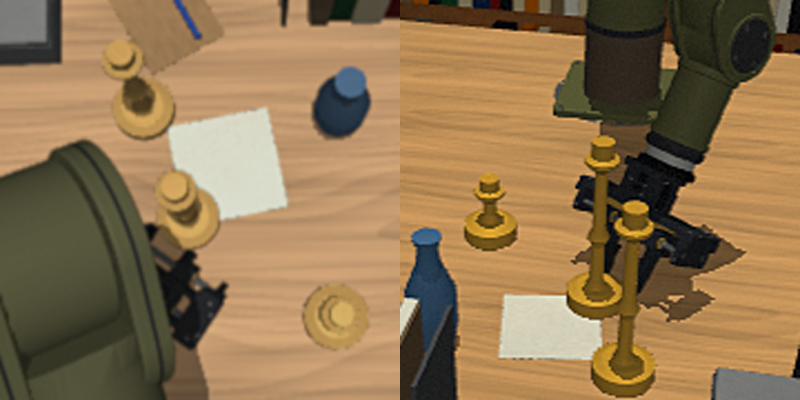

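The candlestick is upright with its foot at (0.588, 0.046), entering the card (top crop px 188,215). The arm is high and behind, and the gripper is well clear of the twin. Next is the remaining ~70 mm.

```bash
python3 -m jog '[[[-0.0035,0,0.002,0,0,0],[-0.0035,0,0.002,0,0,0],[-0.0035,0,0.002,0,0,0],[-0.0035,0,0.002,0,0,0],[-0.0035,0,0.002,0,0,0],[-0.0035,0,0.002,0,0,0],[-0.0035,0,0.002,0,0,0],[-0.0035,0,0.002,0,0,0],[-0.0035,0,0.002,0,0,0],[-0.0035,0,0.002,0,0,0],[-0.0035,0,0.002,0,0,0],[-0.0035,0,0.002,0,0,0]]]'
python3 -m jog '[[[-0.0035,0,0.002,0,0,0],[-0.0035,0,0.002,0,0,0],[-0.0035,0,0.002,0,0,0],[-0.0035,0,0.002,0,0,0],[-0.0017,0,0.001,0,0,0],[-0.0017,0,0.001,0,0,0],[0,0,0,0,0,0],[0,0,0,0,0,0]]]'
python3 - <<'E'
from g import *
to(np.r_[K-u*.038,.0091],rot(30))
o=[]
for n in("top","scene"):
    s=snapshot(n);f=s["frame"][:,:,::-1]; f=f[110:290,220:400] if n=="top" else f[80:260,260:440]
    o.append(cv2.resize(f,(400,400),interpolation=cv2.INTER_CUBIC))
    if n=="top":
      for m,st,c in comps(brass(s["frame"]),60):
        if 100<st[1]: print(st,*footfit(s,m))
cv2.imwrite("pics/d5.png",np.hstack(o))
E
```

```text
clock: 15.65
tool_pos: [0.5969, 0.0389, 0.0091]
eef_rot: [0.297, 0.919, -0.079, 0.245]
contact_force: [-2.1, 1.7, -0.3]
opening: 0.456
finger_force: 1.3
clock: 16.65
tool_pos: [0.6132, 0.0272, 0.0092]
eef_rot: [0.297, 0.919, -0.079, 0.245]
contact_force: [-0.5, 0.1, -1.2]
opening: 0.451
finger_force: 0.9
at [0.6132 0.0272 0.0092] F [-0.5  0.1 -1.2] t 16.65 q [-0.13  1.05 -0.34  2.07  1.95  0.75 -1.25]
shift [-0.0048 -0.0007  0.0028] then turn [ 0.001 -0.003  0.001]
[266 128  33  45 879] [0.71524055 0.09572693] 0.5833333333333334
[309 160  25  40 630] [0.64306685 0.00934963] 0.4065934065934066
[357 238  29  29 662] [ 0.47327925 -0.11739831] 0.8125
```

View pics/d5.png

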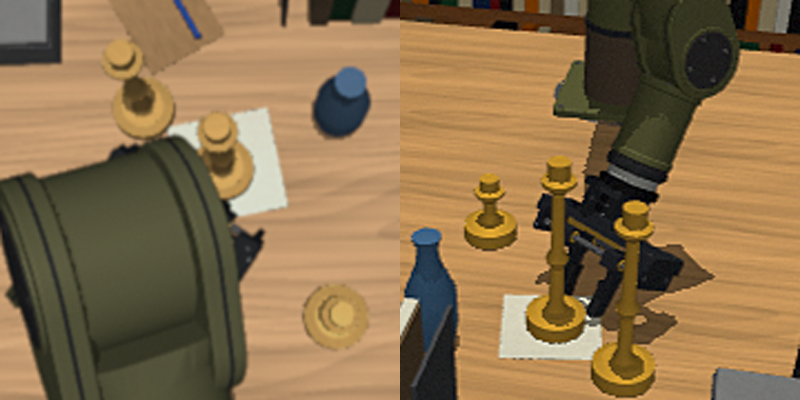

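The foot is at about (0.643, 0.007), 8 mm from the card centre, fully on the card and upright. Now I back off along the push line, then raise the tool.

```bash
python3 -m jog '[[[0.0035,0,-0.002,0,0,0],[0.007,0,-0.004,0,0,0],[0.007,0,-0.004,0,0,0],[0.007,0,-0.004,0,0,0],[0.007,0,-0.004,0,0,0],[0.007,0,-0.004,0,0,0],[0.007,0,-0.004,0,0,0],[0.007,0,-0.004,0,0,0],[0.007,0,-0.004,0,0,0],[0.007,0,-0.004,0,0,0],[0.007,0,-0.004,0,0,0],[0.007,0,-0.004,0,0,0]]]'
python3 -m jog '[[[0,0,-0.02,0,0,0],[0,0,-0.02,0,0,0],[0,0,-0.02,0,0,0],[0,0,-0.02,0,0,0],[0,0,0,0,0,0],[0,0,0,0,0,0],[0,0,0,0,0,0]]]'
python3 - <<'E'
from g import *
o=[]
for n in("top","scene"):
    s=snapshot(n);f=s["frame"][:,:,::-1]; f=f[110:290,220:400] if n=="top" else f[80:260,260:440]
    o.append(cv2.resize(f,(400,400),interpolation=cv2.INTER_CUBIC))
    if n=="top":
      for m,st,c in comps(brass(s["frame"]),60):
        if 100<st[1]: print(st,*footfit(s,m))
cv2.imwrite("pics/d6.png",np.hstack(o))
E
```

```text
clock: 18.25
tool_pos: [0.5374, 0.0819, 0.009]
eef_rot: [0.297, 0.919, -0.079, 0.245]
contact_force: [-0.5, 0.6, 0.1]
opening: 0.451
finger_force: 0.0
clock: 19.12
tool_pos: [0.5057, 0.1043, 0.0778]
eef_rot: [0.298, 0.919, -0.08, 0.244]
contact_force: [-0.6, -0.5, -1.0]
opening: 0.454
finger_force: 0.0
[266 128  33  45 872] [0.71565715 0.0960141 ] 0.575
[307 160  27  39 741] [0.64546625 0.00510458] 0.3684210526315789
[357 238  29  29 661] [ 0.47335699 -0.11742023] 0.7848101265822784
```

View pics/d6.png

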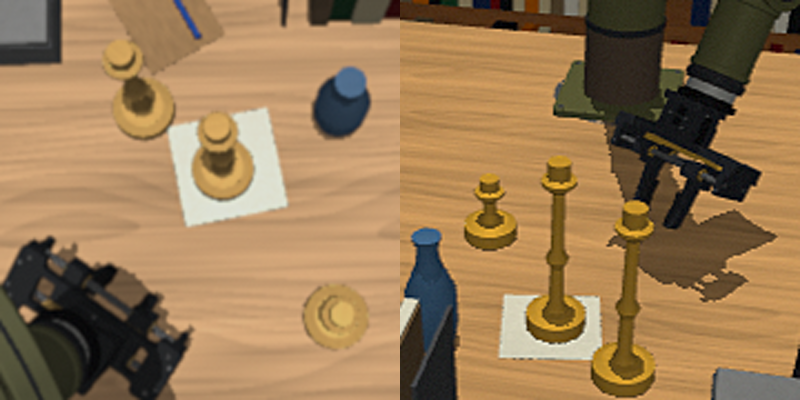

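The foot (px 222,170) is wholly on the card and upright. The gripper is clear and the other pieces have not moved, so I'm handing the job in.

```bash
python3 -c "
from plant import *
print(finish_job())"
```

```text
the job is handed in; nothing more can be done
None
```

The tall candlestick was slid on to the card and stands upright about 5 mm from its centre; in the last camera views nothing else had moved, and the job is handed in, though the hand-in call returned no verdict.

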